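Lock the shaker with the mallet from its carton

TASK

Fold both flaps of the accessory carton right back, lift the mallet out by its head, stand it on the bench on its striking face and let go. Then take it by its handle and, with one or more smart blows (not a slow push), knock the shaker's orange sprung lock pin fully home under the guard plate, and stand the mallet back on the bench as before. Do not touch the pin with the gripper, leave the flaps open, and leave the bottle, beaker and tube rack where they are.

Things in the scene. Friction and masses are not known exactly. Their poses are not given: they have to be found in the camera images.
- shaker: White bench shaker, fixed. Origin at bench level straight below the lock pin; x points from the pin into the machine, away from the robot. Housing x -40 to 210, y -120 to 120, top at 52 mm. Steel boss around the pin 40 mm wide at its top, at 60 mm. From x 75 mm on, a platform with a low blue tube block, top at 90 mm. The mallet comes in with its handle along the shaker's -x.
- guard_edge (a point): Middle of the front edge of the clear level guard plate over the shaker: 42 mm before the pin (shaker x -42), underside at 205 mm, top 211 mm. The plate spans x -42 to 205, y -120 to 120, on two posts at x 190, y +-105; open in front and at the sides. A 60 mm square window above the pin shows it but admits no gripper: the gripper's body stays in front, the mallet head alone goes under.
- pin_top (a point): Centre of the top of the orange lock pin: a flat button 26 mm across, 8 mm thick, on a 14 mm stem. Fully up it is at 80 mm height, home at 62 mm.
- lock_pin (a joint): Travel of the pin downwards in m: 0 fully up, 0.018 stop, fully home (button top 2 mm above the boss). Home beyond 0.0155. Friction of 6 N plus a spring of 220 N/m oppose it (6 to 10 N in all); the friction holds it wherever it is left. Starts 0 to 0.004. A blow is one that moves it faster than 0.05 m/s.
- carton: Brown carton, fixed. Origin at bench level straight below the mallet head; in it the mallet's handle points along the carton's -x. Outside x -170 to 60, y -70 to 70 mm, 100 mm high, walls 4, floor 12 mm thick. Two dark foam blocks (x -162 to -30, |y| 16 to 66, top at 80 mm) flank the sunk handle, which cannot be gripped there. 46 mm free from the head to each side wall.
- carton_mouth (a point): Centre of the carton's mouth, at x -55, y 0, z 100 mm in the carton's frame.
- flap_left (a joint): Angle (rad) of the flap hinged on the carton's +y rim (hinge along x at y 70, z 100 mm): 0 closed, level over the mouth; 1.57 upright; stop 2.8, folded back outwards. 67 mm wide, 224 long, 3 thick. Stays where left (hinge friction 0.03 N m). Open beyond 1.9; beyond about 2.5 it is clear of a gripper lowered over the head.
- flap_right (a joint): The same for the flap on the -y rim (hinge at y -70). At the start both flaps stand ajar at 0.7 to 1.0 rad, with a gap of 35 mm or more between their free edges.
- flap_left_edge (a point): Middle of the free edge of the left flap.
- flap_right_edge (a point): Middle of the free edge of the right flap.
- mallet: Red mallet with black faces. Origin at the centre of its lower striking face; z up through the head, handle along -x. Head 46 (x) by 40 (y) by 80 mm (z); light wooden handle 24 mm wide (y), 28 mm tall (z), from the head to x -150, its centreline at z 40. About 0.22 kg, most of it in the head. It stands by itself on its face. In the carton it stands on the floor, its head top at 92 mm.
- mallet_grip (a point): Point on the handle's centreline 100 mm from the head's axis, where it can be held to reach under the guard plate; gripped firmly there (50 N or more) it carries the blow, though a blow may turn the head up in the grip by some millimetres: check the pin and strike again lower if it is not home.
- amber_bottle: Bystander: amber bottle, 64 mm wide, 150 mm tall. Origin at the centre of its base.
- beaker: Bystander: glass beaker, 70 mm wide, 90 mm tall. Origin at the centre of its base.
- tube_rack: Bystander: grey tube rack 80 (x) by 120 (y) by 45 mm tall. Origin at the centre of its base.

How it is judged (in metres and radians):
On the way, in this order (a step that is already met when the one before it is completed fails the run):
1. both flaps folded back beyond 1.9 rad (value of joint each of flap_left, flap_right above 1.9 rad), for 0.1 s.
2. the mallet stands on the bench on its striking face, let go (contact force between the fingers and mallet below 0.1 N and angle between mallet's own z axis and vertical below 0.12 rad and height (world z) of mallet below 0.006 m), for 0.1 s.
3. the mallet, held by its handle (at least 40 mm from the head's axis), is over the pin and drives it at more than 0.05 m/s (velocity of joint lock_pin above 0.05 m/s and contact force between the fingers and mallet above 1 N and horizontal distance between mallet and pin_top below 0.035 m and x of the grasp point in the frame of mallet below -0.04 m).
At the end, for the whole second after the job is handed in: The lock pin is driven home (beyond 15.5 of 18 mm) and stays there; the mallet stands at rest on its striking face on the bench (within 0.12 rad of upright, face within 6 mm of the bench top), let go; both carton flaps are open beyond 1.9 rad (all of step 1 and all of step 2 and value of joint lock_pin above 0.0155 m and linear speed of mallet below 0.02 m/s); the robot touches nothing.
It fails at once if the gripper or arm pushes the lock pin itself (contact force between any of the fingers, the arm and lock_pin above 1 N).
It fails at once if a bystander (bottle, beaker, tube rack) is moved by more than 25 mm (distance of any of amber_bottle, beaker, tube_rack from where it was at the start of the episode above 0.025 m).
It also fails if it takes over 72 s, if anything falls off the work surface, if the arm or the gripper's body presses on something with over 40 N, if the wrist force passes 120 N, or if a joint passes its speed limit or range.

ROBOT

A 7-joint arm with a two-finger parallel gripper is mounted at the origin on the work surface. World frame = base frame: x ahead of the robot, y to its left, z up, the work surface at z = 0. Lengths are in mm, angles in rad, forces in N, time in s.
With the tool pointing down it reaches from about 400 to 850 mm from the base axis. Payload 10.4 kg.
Tool frame: the origin (TCP) lies midway between the tips of the shut fingers; the grasp point (between the pads) lies 19 mm behind it; z points along the fingers, y is the line along which they close (so a half turn about z gives the same grasp; the last joint's range is limited). The gripper opens to 87 mm and grips with 3 to 60 N. Pads are 19 mm wide; open, the fingers measure 117 mm over their backs; the gripper's body (75 mm by 190 mm) begins 51 mm behind the grasp point.
Start: joints at [1.312, 0.332, -0.065, 1.46, 0.022, 1.35, -0.088], TCP at [146.034, -607.722, 222.576] pointing down, gripper open.
Joint ranges: [-2.6, 2.6], [-0.5, 2.12], [-1.47, 1.34], [0.16, 2.42], [-1.27, 4.41], [0.06, 2.06], [-2.6, 2.6]. Speed limits (rad/s): [2.22, 2.22, 2.79, 2.79, 3.14, 3.14, 3.14].

INTERFACE

Orientations are given as a rotation vector (axis times angle).
In Python, from station import robot, cams, job gives the robot as it stands (robot), with the cameras (cams) and the job (job).
- The arm moves only by the shell command python3 shift.py 'ROWS' [FORCE]. ROWS is one flat JSON list of numbers that holds 1 to 5 rows one after another, with no inner brackets; each row has 7 numbers: a rotation vector rx, ry, rz in rad, then dx, dy, dz in mm, then the opening from 0.0 (shut) to 1.0 (fully open); each row is the pose to reach, as a shift and turn from the pose commanded when the command began, along the tool's axes at that moment; what a row does not reach only later rows make up. A row lasts 1/12 s, in which the tool goes at most 41.7 mm and 0.125 rad, less where a joint would pass 70% of its speed; a pose out of reach is approached as far as the arm can. The fingers move at their own pace and stop on an object; FORCE is the grip in N (left out, the last holds). Time passes only in rows, so rows that do not move let the fingers close. It prints the time, the measured TCP pose, the force, the opening and the grip force at its end. Input that does not fit is refused with a message, and nothing moves.
- robot.read_state(): the state, without advancing time (a new reading comes with each control period).
- cams.read_camera(name): name is "side" or "top"; returns the picture (420x560x3 uint8, red, green, blue); there is no depth.
- cams.camera_info(name): a dict with "fx", "fy", "cx", "cy" (pixels), "extrinsics" (4x4, takes a point from camera to world coordinates). Camera axes: x right, y up, looking along -z (the intrinsics and any distortion apply to the point x, -y, -z); pixel columns grow to the right and rows downward; lengths in mm; the calibration is good to about 2 mm. A picture is of the moment at which its call begins. camera_info takes no time and is no camera call.
- job.sign_off(): hands the job in; it is judged then, once.
The state is a dict: "time": time; "joint_pos": joint angles; "dq": joint speeds; "effort": joint torques, N m; "eef_pos": TCP position; "ee_rot": TCP orientation; "force": force on the tool from outside, world axes, zero at the start; "ft_torque": the same for the moment, N m; "gripper_width": opening from 0.0 (shut) to 1.0 (fully open); "finger_force": force on a finger pad.
Only numpy, scipy, OpenCV 4.12 (cv2) and the standard library are available. Lean on these libraries where they do the work, as an engineer would, in place of code of your own. Each camera call takes 0.05 s, during which the arm holds its last target. There are 200 camera calls.

## Working session

There is one attempt and no reset: what is moved stays moved. The work goes in short steps, Python scripts to look and compute and a shell command to move; the robot and the scene stay as the last step left them, time stands still between calls to the robot, and variables do not carry over. Pictures are saved under pics/ and viewed, at most 10 in all, crops included, and the job is handed in when it is done.

```bash
ls; mkdir -p pics
python3 - <<'E'
from station import robot, cams, job
import cv2,numpy as np
for n in("side","top"):
    cv2.imwrite(f"pics/{n}0.png",cams.read_camera(n)[:,:,::-1]); i=cams.camera_info(n); print(n,i)
s=robot.read_state();print(s)
E
```

```text
pics
shift.py
station.py
side {'fx': 393.68076071216467, 'fy': 393.68076071216467, 'cx': 278.12728459391036, 'cy': 202.81577412428655, 'extrinsics': array([[ 9.70808264e-01,  1.79425500e-01, -1.59178532e-01,
         3.71181357e+02],
       [-2.39678317e-01,  7.00073285e-01, -6.72645301e-01,
        -6.78969709e+02],
       [-9.25308132e-03,  6.91161259e-01,  7.22641332e-01,
         8.73616154e+02],
       [ 0.00000000e+00,  0.00000000e+00,  0.00000000e+00,
         1.00000000e+00]])}
top {'fx': 448.05808701342573, 'fy': 448.05808701342573, 'cx': 281.032712358094, 'cy': 207.96008181768283, 'extrinsics': array([[-1.33725310e-02,  9.95471069e-01, -9.41197448e-02,
         4.08823781e+02],
       [-9.99871275e-01, -1.41472698e-02, -7.56895520e-03,
         9.77572145e+00],
       [-8.86621334e-03,  9.40064131e-02,  9.95532111e-01,
         1.35704254e+03],
       [ 0.00000000e+00,  0.00000000e+00,  0.00000000e+00,
         1.00000000e+00]])}
{'time': 0.1, 'joint_pos': array([ 1.31239894,  0.33281067, -0.06469978,  1.46084794,  0.02155303,
        1.34990275, -0.08850376]), 'dq': array([ 0.00111163, -0.00239152, -0.0001697 , -0.00334591, -0.00075388,
       -0.00192772,  0.00089364]), 'effort': array([ 2.18570349e-03, -6.24547505e+01,  2.54336715e-02, -3.90719247e+01,
       -6.13033469e-02,  3.66750592e-02,  1.48782652e-05]), 'eef_pos': array([ 145.94284424, -607.36612862,  221.83672884]), 'ee_rot': array([-3.11852580e+00, -3.69390668e-01,  2.54028689e-04]), 'force': array([ 0.21807304, -1.32834209, -0.20909015]), 'ft_torque': array([-0.00093491, -0.01709103, -0.05621837]), 'finger_force': 0.0, 'gripper_width': 0.9989664834430287}
```

View pics/side0.png

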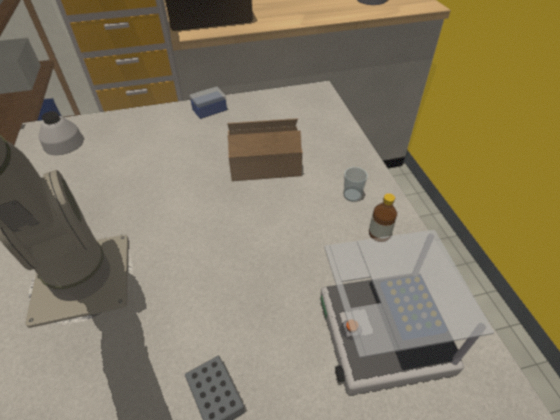

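View pics/top0.png

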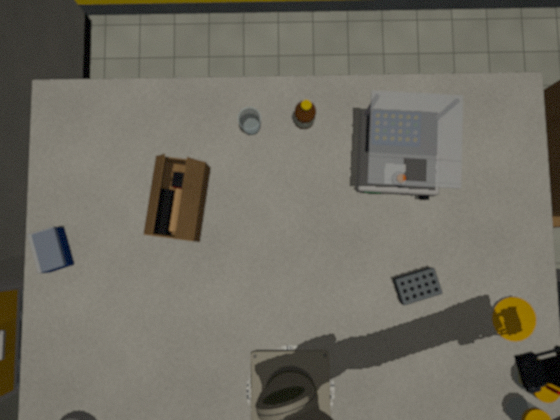

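The carton is at about (177,198) in the top view, mouth partly open, with the mallet head near (178,180). The shaker is at (410,150) with the orange pin at (401,177). The rack is at (417,286), the beaker at (250,122) and the bottle at (306,112). In the side view the carton is at (265,150) and the pin at (351,326).

```bash
cat > h.py <<'E'
import numpy as np,cv2
from station import robot, cams, job
from scipy.spatial.transform import Rotation as R
I={n:cams.camera_info(n) for n in("side","top")}
def ray(n,u,v):
    i=I[n];E=i["extrinsics"];d=E[:3,:3]@np.array([(u-i["cx"])/i["fx"],-(v-i["cy"])/i["fy"],-1]);return E[:3,3],d
def plane(n,u,v,z):
    o,d=ray(n,u,v);return o+d*(z-o[2])/d[2]
def tri(ps,pt):
    o1,d1=ray("side",*ps);o2,d2=ray("top",*pt)
    s=np.linalg.lstsq(np.c_[d1,-d2],o2-o1,rcond=None)[0];a=o1+s[0]*d1;b=o2+s[1]*d2
    return (a+b)/2,np.linalg.norm(a-b)
def proj(n,P):
    i=I[n];E=i["extrinsics"];c=E[:3,:3].T@(np.asarray(P,float)-E[:3,3]);return i["cx"]-i["fx"]*c[0]/c[2],i["cy"]+i["fy"]*c[1]/c[2]
def off(P,yaw=None):  # shift in tool axes to TCP target P
    s=robot.read_state();r=R.from_rotvec(s["ee_rot"]);print("tool",s["eef_pos"].round(1),r.as_matrix().round(3).tolist())
    return r.inv().apply(np.asarray(P)-s["eef_pos"]).round(1)
E
python3 - <<'E'
from h import *
s=cv2.imread("pics/side0.png");t=cv2.imread("pics/top0.png")
def c(im,x,y,w,h,k):return cv2.resize(im[y:y+h,x:x+w],None,fx=k,fy=k,interpolation=cv2.INTER_CUBIC)
a=c(t,135,145,80,100,5)  #400x500
b=c(s,220,112,90,75,400/90)
cv2.imwrite("pics/c1.png",np.hstack([a,np.vstack([b,np.zeros((500-b.shape[0],b.shape[1],3),np.uint8)])]))
for n,im in(("side",s),("top",t)):
    hsv=cv2.cvtColor(im,cv2.COLOR_BGR2HSV)
    for nm,lo,hi in(("orange",(3,90,120),(16,255,255)),("red",(0,120,60),(6,255,255))):
        m=cv2.inRange(hsv,lo,hi);k,l,st,ce=cv2.connectedComponentsWithStats(m)
        print(n,nm,[(st[j].tolist(),ce[j].round(1).tolist()) for j in range(1,k) if st[j,4]>8])
a=c(t,345,85,125,115,3.2)
b=c(s,315,225,180,165,400/180)
h=max(a.shape[0],b.shape[0]);p=lambda x:np.vstack([x,np.zeros((h-x.shape[0],x.shape[1],3),np.uint8)])
cv2.imwrite("pics/c2.png",np.hstack([p(a),p(b)]))
E
```

```text
side orange [([279, 131, 21, 16, 128], [292.5, 136.7]), ([229, 134, 41, 23, 666], [246.3, 144.3]), ([276, 142, 7, 3, 12], [279.4, 143.0]), ([293, 145, 9, 7, 19], [297.9, 148.9]), ([346, 322, 5, 9, 27], [348.0, 325.7])]
side red []
top orange [([402, 175, 4, 6, 21], [403.3, 177.6]), ([176, 189, 5, 4, 10], [178.3, 190.3]), ([173, 194, 7, 17, 40], [176.0, 203.0]), ([170, 221, 7, 10, 28], [173.3, 225.7])]
top red []
```

View pics/c1.png

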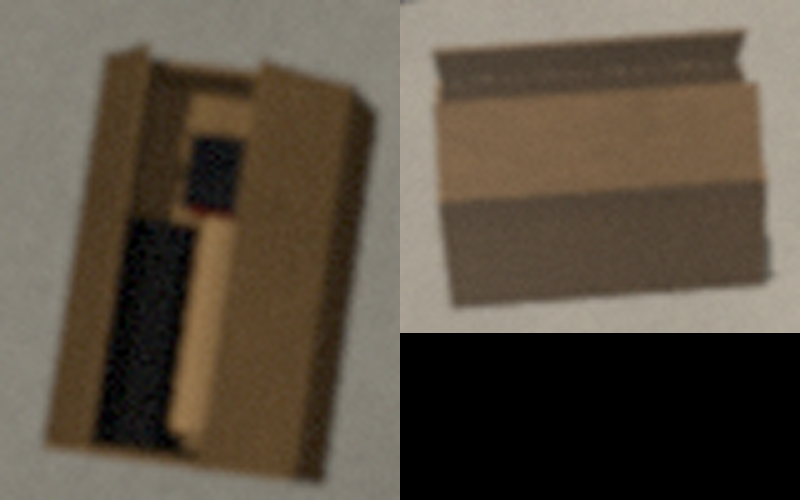

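View pics/c2.png

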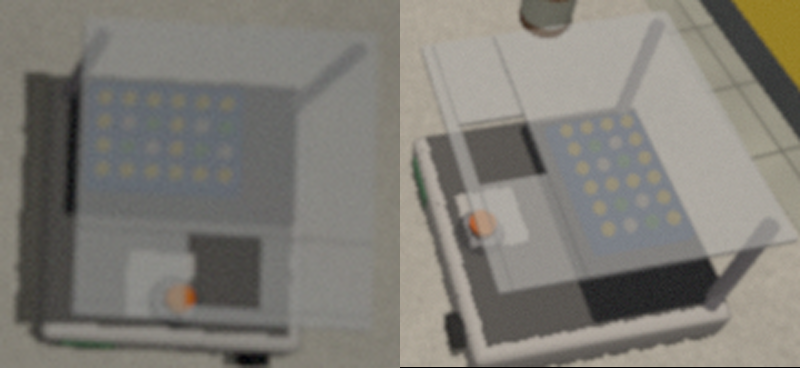

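Crops: the carton's flap free edges are (148,48)-(95,440) for the left one and (262,65)-(195,460) for the right one in the top crop. The head's black face is at (215,172). In the second picture the pin is at crop (180,298) top and (482,222) side, and the clear plate's corners can be read in both views.

Run:
```python
from h import *
T1=lambda x,y:(135+(x+.5)/5-.5,145+(y+.5)/5-.5)
k=400/90;S1=lambda x,y:(220+(x-400)/k,112+y/k)
T2=lambda x,y:(345+x/3.2,85+y/3.2)
k2=400/180;S2=lambda x,y:(315+(x-400)/k2,225+y/k2)
for nm,s,t in(("Ledge far+x",(745,30),(148,48)),("Ledge -x",(433,50),(95,440)),("Redge +x",(757,83),(262,65)),("Redge -x",(435,97),(195,460)),("Rhinge +x",(765,180),(352,90)),("Rhinge -x",(440,200),(300,475)),("Rbase +x",(770,280),(375,115)),("Rbase -x",(452,306),(325,480))):
    p,e=tri(S1(*s),T1(*t));print(nm,p.round(1),round(e,1))
print("Lhinge@100",plane("top",*T1(107,55),100).round(1),plane("top",*T1(47,443),100).round(1))
print("head@92",plane("top",*T1(215,138),92).round(1),plane("top",*T1(215,205),92).round(1))
print("handle@66 -x end",plane("top",*T1(186,432),66).round(1))
for nm,s,t in(("plate FL",(425,45),(73,318)),("BL",(672,12),(90,18)),("BR",(795,240),(378,35)),("FR",(500,290),(370,328)),("pin",(482,222),(180,298))):
    p,e=tri(S2(*s),T2(*t));print(nm,p.round(1),round(e,1))
print(plane("top",*T2(180,298),80).round(1),plane("side",*S2(482,222),80).round(1))
for n,u,v in(("top",250,126),("top",305,118),("top",417,286)):print(plane(n,u,v,20).round())
```

```text
Ledge far+x [677.1 336.6 152.2] 3.8
Ledge -x [459.3 361.8 157.1] 2.8
Redge +x [667.4 274.1 151.6] 4.9
Redge -x [450.1 307.9 156.3] 1.6
Rhinge +x [663.4 234.3  98. ] 4.9
Rhinge -x [441.9 262.  104.2] 0.0
Rbase +x [ 6.695e+02  2.373e+02 -6.000e-01] 9.2
Rbase -x [ 4.413e+02  2.679e+02 -4.000e-01] 0.2
Lhinge@100 [683.  374.5 100. ] [461.9 405.4 100. ]
head@92 [635.5 314.2  92. ] [596.7 313.9  92. ]
handle@66 -x end [468.6 335.8  66. ]
plate FL [ 580.3 -207.2  211. ] 10.6
BL [ 827.1 -229.1  212.2] 7.9
BR [ 806.4 -463.5  210.5] 1.8
FR [ 564.6 -444.3  210.9] 2.3
pin [ 613.  -329.1   74.1] 2.6
[ 610.8 -327.2   80. ] [ 612.5 -331.8   80. ]
[788. 111.  20.]
[810. -57.  20.]
[ 299. -377.   20.]
```

Run:
```python
from h import *
a=off([480,-200,300]);b=off([562.5,319,240]);print(a,b,b-a)
```

```text
tool [ 145.9 -607.4  221.8] [[0.972, 0.234, -0.0], [0.234, -0.972, 0.001], [-0.0, -0.001, -1.0]]
tool [ 145.9 -607.4  221.8] [[0.972, 0.234, -0.0], [0.234, -0.972, 0.001], [-0.0, -0.001, -1.0]]
[ 420.  -318.1  -77.8] [ 621.5 -803.4  -17.1] [ 201.5 -485.3   60.7]
```

```bash
python3 shift.py '[0,0,0,160,-120,-78,0,0,0,0,160,-120,-78,0,0,0,0,160,-120,-78,0,0,0,0,160,-120,-78,0,0,0,0,160,-120,-78,0]' 20
python3 shift.py '[0,0,0,130,-99,0,0,0,0,0,130,-99,0,0,0,0,0,130,-99,0,0,0,0,0,130,-99,0,0]'
python3 shift.py '[0,0,0,130,-99,0,0,0,0,0,130,-99,0,0,0,0,0,130,-99,0,0,0,0,0,130,-99,0,0]'
python3 shift.py '[0,0,0,67,-162,0,0,0,0,0,67,-162,0,0,0,0,0,67,-162,0,0,0,0,0,67,-162,0,0,0,0,0,67,-162,0,0]'
python3 shift.py '[0,0,0,67,-162,20,0,0,0,0,67,-162,20,0,0,0,0,67,-162,20,0,0,0,0,67,-162,20,0,0,0,0,67,-162,20,0]'
python3 shift.py '[0,0,0.369,67,-162,20,0,0,0,0.369,67,-162,20,0,0,0,0.369,67,-162,20,0,0,0,0.369,67,-162,20,0,0,0,0.369,67,-162,20,0]'
python3 -c "
from h import *
s=robot.read_state();print(s['time'],s['joint_pos'].round(2),s['force']);print(off([562.5,319,116]),off([574,403,116]))"
```

```text
time: 0.52
eef_pos: [270.6, -456.4, 298.7]
ee_rot: [-3.12, -0.369, 0.001]
force: [1.7, -0.5, 0.1]
gripper_width: 0.709
finger_force: 0.0
time: 0.85
eef_pos: [374.2, -329.2, 298.2]
ee_rot: [3.12, 0.371, -0.0]
force: [1.6, -0.1, -0.7]
gripper_width: 0.404
finger_force: 0.0
time: 1.18
eef_pos: [477.3, -202.6, 298.2]
ee_rot: [3.12, 0.371, 0.0]
force: [0.4, -1.5, -0.4]
gripper_width: 0.095
finger_force: 0.0
time: 1.6
eef_pos: [503.8, -23.9, 298.5]
ee_rot: [-3.116, -0.383, -0.001]
force: [0.6, -0.4, 0.2]
gripper_width: 0.003
finger_force: 0.0
time: 2.02
eef_pos: [529.6, 148.5, 277.4]
ee_rot: [-3.115, -0.381, 0.001]
force: [-0.4, 1.5, 0.8]
gripper_width: 0.005
finger_force: 0.0
time: 2.43
eef_pos: [557.1, 318.6, 256.8]
ee_rot: [-3.134, 0.209, 0.003]
force: [-0.1, 0.0, 0.5]
gripper_width: 0.002
finger_force: 0.0
2.4333 [-0.05  0.46 -0.76  1.33  0.31  1.48 -2.49] [-0.09552138  0.00393263  0.53303635]
tool [557.1 318.6 256.8] [[0.991, -0.133, -0.002], [-0.133, -0.991, 0.001], [-0.002, -0.0, -1.0]]
tool [557.1 318.6 256.8] [[0.991, -0.133, -0.002], [-0.133, -0.991, 0.001], [-0.002, -0.0, -1.0]]
[  5.5  -1.1 140.8] [  5.8 -85.9 140.8]
```

```bash
for i in 1 2 3 4 5; do python3 shift.py '[0,0,-0.628,0,0,0,0,0,0,-0.628,0,0,0,0,0,0,-0.628,0,0,0,0,0,0,-0.628,0,0,0,0,0,0,-0.628,0,0,0,0]' >/dev/null; done
python3 -c "
from h import *
s=robot.read_state();print(s['time'],s['joint_pos'].round(2),s['force']);print(off([562.5,319,116]),off([574,403,116]))"
```

```text
4.5167 [ 0.23  0.69 -1.32  1.31  0.67  1.61  0.44] [0.27875295 0.27954694 0.42779026]
tool [558.4 314.1 257.7] [[-0.99, 0.143, -0.001], [0.143, 0.99, -0.001], [0.0, -0.001, -1.0]]
tool [558.4 314.1 257.7] [[-0.99, 0.143, -0.001], [0.143, 0.99, -0.001], [0.0, -0.001, -1.0]]
[ -3.4   5.6 141.7] [ -2.7  90.3 141.7]
```

```bash
python3 shift.py '[0,0,0,-3,5,60,0,0,0,0,-3,5,100,0,0,0,0,-3,5.5,141,0,0,0,0,-3,5.5,141,0,0,0,0,-3,5.5,141,0]'
python3 shift.py '[0,0,0,0,15,0,0,0,0,0,0,30,0,0,0,0,0,0,45,0,0,0,0,0,0,60,0,0,0,0,0,0,72,0,0]'
python3 shift.py '[0,0,0,0,14,0,0,0,0,0,0,14,0,0,0,0,0,0,-20,0,0,0,0,0,0,-60,0,0,0,0,0,0,-60,0,0]'
python3 -c "
from h import *
s=robot.read_state();print(s['time'],s['joint_pos'].round(2));print(off([551.5,235,116]))"
```

```text
time: 4.93
eef_pos: [560.8, 317.6, 113.0]
ee_rot: [-0.235, -3.128, 0.006]
force: [0.4, -0.4, 0.8]
gripper_width: 0.007
finger_force: 0.0
time: 5.35
eef_pos: [573.5, 392.3, 120.4]
ee_rot: [0.235, 3.131, 0.003]
force: [-0.0, -2.9, 0.4]
gripper_width: 0.005
finger_force: 0.7
time: 5.77
eef_pos: [566.6, 322.8, 118.1]
ee_rot: [0.248, 3.13, -0.007]
force: [1.3, -1.8, -1.3]
gripper_width: 0.006
finger_force: 0.0
5.7667 [ 0.2   0.81 -1.22  1.46  0.76  1.41  0.36]
tool [566.6 322.8 118.1] [[-0.987, 0.158, 0.001], [0.158, 0.987, -0.005], [-0.002, -0.004, -1.0]]
[  1.1 -89.1   2.5]
```

```bash
python3 shift.py '[0,0,-0.02,0,-20,2,0,0,0,-0.02,0,-35,2,0,0,0,-0.02,0,-50,2,0,0,0,-0.02,0,-65,2,0,0,0,-0.02,0,-78,2,0]'
python3 shift.py '[0,0,0,0,-12,0,0,0,0,0,0,-12,0,0,0,0,0,0,20,-10,0.8,0,0,0,0,60,-60,0.8,0,0,0,0,90,-100,0.8]'
python3 - <<'E'
from h import *
s=cams.read_camera("side")[:,:,::-1];t=cams.read_camera("top")[:,:,::-1]
c=lambda im,x,y,w,h,k:cv2.resize(im[y:y+h,x:x+w],None,fx=k,fy=k,interpolation=cv2.INTER_CUBIC)
cv2.imwrite("pics/d1.png",np.hstack([c(t,105,130,135,135,3),c(s,190,70,135,135,2.95)[:405]][0:1]+[cv2.resize(s[70:205,190:325],(395,405))]))
s=robot.read_state();print(s['time'],s['joint_pos'].round(2));print(off([617,312,220]))
E
```

```text
time: 6.18
eef_pos: [552.8, 253.2, 117.2]
ee_rot: [0.205, 3.133, 0.001]
force: [0.2, 2.3, -0.4]
gripper_width: 0.002
finger_force: 1.0
time: 6.6
eef_pos: [561.2, 325.5, 192.1]
ee_rot: [-0.205, -3.134, 0.001]
force: [1.5, 0.6, 0.6]
gripper_width: 0.152
finger_force: 0.0
6.7 [ 0.2   0.74 -1.29  1.38  0.71  1.51  0.41]
tool [560.6 332.  197.9] [[-0.992, 0.124, 0.005], [0.124, 0.992, 0.007], [-0.004, 0.008, -1.0]]
[-58.6 -12.7 -21.9]
```

View pics/d1.png

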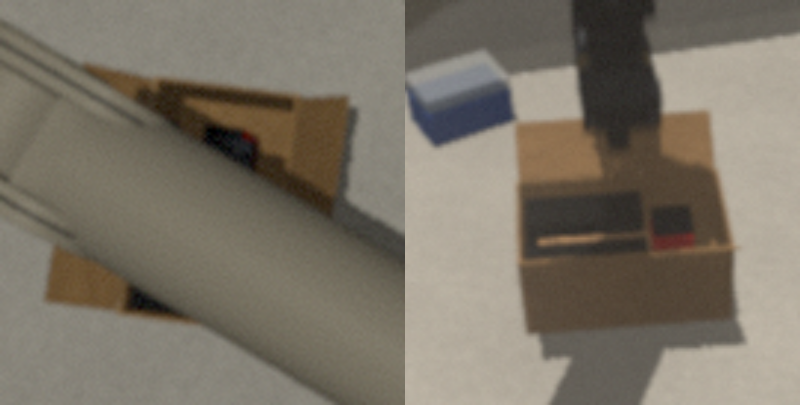

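Both flaps are folded back. The head's black face is at (671,221) in the side crop, and its far corner at (254,133) in the top crop.

Run:
```python
from h import *
t=cv2.imread("pics/d1.png")
S=lambda x,y:(190+(x-405)*135/395,70+y/3)
print("head centre side",plane("side",*S(671,221),92).round(1))
for q in((652,207),(691,207),(653,237),(693,236)):print(plane("side",*S(*q),92).round(1))
T=lambda x,y:(105+(x-1)/3,130+(y-1)/3)
print(plane("top",*T(254,133),92).round(1),plane("top",*T(207,125),92).round(1))
c,s=np.cos(-.133),np.sin(-.133)
for dx,dy in((23,-20),(23,20),(-23,20),(-23,-20)):
    P=[617+c*dx-s*dy,312+s*dx+c*dy,92];print(np.round(P,1),np.round(proj("top",P),1),np.round(proj("side",P),1))
p,e=tri(S(691,207),T(254,133));print(p,e)
p,e=tri(S(653,207),T(254,133));print(p,e)
print(T(254,133),T(207,125))
```

```text
head centre side [614.9 301.3  92. ]
[600.5 330.4  92. ]
[642.4 319.5  92. ]
[589.5 279.7  92. ]
[631.7 270.5  92. ]
[629.8 280.5  92. ] [638.2 325.5  92. ]
[637.1 289.1  92. ] [186.3 171.5] [288.6 144.9]
[642.4 328.8  92. ] [172.5 169.9] [287.  137.3]
[596.9 334.9  92. ] [170.3 185.7] [273.  138.4]
[591.6 295.2  92. ] [184.1 187.3] [274.3 145.9]
[626.41772863 272.17924267 128.97575641] 6.216292396737646
[604.99302459 271.9183645  138.10441184] 33.14386476713338
(189.33333333333331, 174.0) (173.66666666666669, 171.33333333333334)
```

```bash
python3 shift.py '[0,0,0,-56,-22,0,0.8,0,0,0,-56,-22,0,0.8,0,0,0,-56,-22,0,0.8,0,0,0,-56,-22,0,0.8]' 
python3 -c "
from h import *
print(robot.read_state()['gripper_width'],off([615,309,58]))"
```

```text
time: 7.03
eef_pos: [615.0, 295.5, 191.4]
ee_rot: [0.207, 3.135, 0.001]
force: [-0.6, 1.1, 0.6]
gripper_width: 0.537
finger_force: 0.0
tool [615.  295.5 191.4] [[-0.991, 0.132, 0.0], [0.132, 0.991, 0.001], [-0.0, 0.001, -1.0]]
0.5374224271646282 [  1.8  13.3 133.4]
```

```bash
python3 shift.py '[0,0,0,2,13,0,0.8,0,0,0,2,13,0,0.8,0,0,0,2,13,20,0.8,0,0,0,2,13,20,0.8,0,0,0,2,13,20,0.8]' 
python3 -c "
from h import *
s=robot.read_state();print(s['gripper_width'],s['joint_pos'].round(2),off([615,309,58]))"
```

```text
time: 7.45
eef_pos: [613.0, 309.0, 170.6]
ee_rot: [-0.202, -3.134, 0.002]
force: [-0.9, 0.2, -0.3]
gripper_width: 0.791
finger_force: 0.0
tool [613.  309.  170.6] [[-0.992, 0.128, -0.001], [0.128, 0.992, -0.001], [0.001, -0.001, -1.0]]
0.7911929085515738 [ 0.18  0.82 -1.23  1.3   0.76  1.52  0.48] [ -2.1   0.4 112.6]
```

```bash
python3 shift.py '[0,0,0,-2,0,35,0.8,0,0,0,-2,0,70,0.8,0,0,0,-2,0,95,0.8,0,0,0,-2,0,112,0.8,0,0,0,-2,0,112,0.8]' 
python3 shift.py '[0,0,0,0,0,0,0.3,0,0,0,0,0,0,0.3,0,0,0,0,0,0,0.3,0,0,0,0,0,0,0.3,0,0,0,0,0,0,0.3]' 50
python3 shift.py '[0,0,0,0,0,0,0.3,0,0,0,0,0,0,0.3]'
```

```text
time: 7.87
eef_pos: [614.7, 307.7, 56.0]
ee_rot: [-0.203, -3.132, 0.004]
force: [-0.2, -0.9, 0.0]
gripper_width: 0.801
finger_force: 0.0
time: 8.28
eef_pos: [616.2, 309.3, 60.1]
ee_rot: [0.204, 3.134, 0.002]
force: [0.7, 1.7, 1.7]
gripper_width: 0.509
finger_force: 0.9
time: 8.45
eef_pos: [616.2, 309.4, 59.8]
ee_rot: [0.204, 3.134, 0.002]
force: [0.8, 0.8, 5.5]
gripper_width: 0.458
finger_force: 49.6
```

```bash
python3 shift.py '[0,0,0,0,0,-15,0.3,0,0,0,0,0,-45,0.3,0,0,0,0,0,-80,0.3,0,0,0,0,0,-115,0.3,0,0,0,0,0,-135,0.3]' 
python3 shift.py '[0,0,0,0,-15,0,0.3,0,0,0,0,-40,0,0.3,0,0,0,0,-70,0,0.3,0,0,0,0,-100,0,0.3,0,0,0,0,-130,0,0.3]' 
python3 shift.py '[0,0,0,0,-30,0,0.3,0,0,0,0,-60,0,0.3,0,0,0,0,-90,0,0.3,0,0,0,0,-115,0,0.3,0,0,0,0,-140,0,0.3]' 
python3 shift.py '[0,0,0,0,-15,20,0.3,0,0,0,0,-15,50,0.3,0,0,0,0,-15,80,0.3,0,0,0,0,-15,105,0.3,0,0,0,0,-15,105,0.3]'
python3 - <<'E'
from h import *
s=cams.read_camera("side")[:,:,::-1];t=cams.read_camera("top")[:,:,::-1]
print(proj("side",[580,23,40]),proj("top",[580,23,40]))
c=lambda im,p:cv2.resize(im[int(p[1])-75:int(p[1])+75,int(p[0])-75:int(p[0])+75],(400,400),interpolation=cv2.INTER_CUBIC)
cv2.imwrite("pics/e1.png",np.hstack([c(t,proj("top",[580,23,40])),c(s,proj("side",[580,23,40]))]))
s=robot.read_state();print(s['time'],s['joint_pos'].round(2),s['finger_force'],off([580,23,50]))
E
```

```text
time: 8.87
eef_pos: [615.8, 309.3, 198.3]
ee_rot: [0.203, 3.133, 0.003]
force: [0.5, -0.0, -1.9]
gripper_width: 0.456
finger_force: 49.5
time: 9.28
eef_pos: [598.2, 178.4, 194.0]
ee_rot: [-0.203, -3.134, 0.002]
force: [1.0, -0.3, -2.2]
gripper_width: 0.461
finger_force: 49.5
time: 9.7
eef_pos: [580.1, 39.2, 194.0]
ee_rot: [-0.205, -3.134, 0.002]
force: [0.3, 0.3, -1.7]
gripper_width: 0.456
finger_force: 49.5
time: 10.12
eef_pos: [576.0, 24.8, 84.5]
ee_rot: [-0.204, -3.128, 0.003]
force: [-0.4, 0.4, -2.3]
gripper_width: 0.458
finger_force: 49.5
(np.float64(293.119933944028), np.float64(219.61228957232802)) (np.float64(279.7383787075187), np.float64(192.29644018497936))
tool [578.6  26.3  89.4] [[-0.992, 0.129, -0.001], [0.129, 0.992, -0.0], [0.001, -0.0, -1.0]]
10.2167 [ 0.82  0.74 -1.3   1.69  0.74  1.3   0.81] 49.53524887561798 [-1.9 -3.1 39.4]
```

View pics/e1.png

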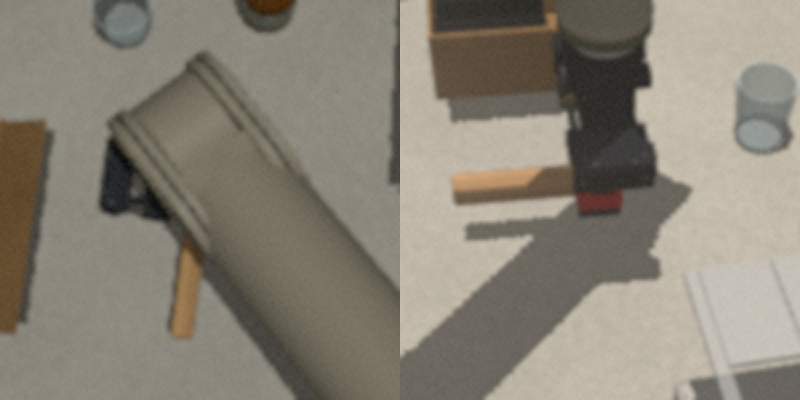

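The mallet hangs level in the grip, handle along -x, with its face about 40 mm above the bench.

```bash
python3 shift.py '[0,0,0,0,0,20,0.3,0,0,0,0,0,32,0.3,0,0,0,0,0,38,0.3,0,0,0,0,0,41,0.3,0,0,0,0,0,41,0.3]'
python3 shift.py '[0,0,0,0,0,0,0.3,0,0,0,0,0,0,0.3]'
```

```text
time: 10.63
eef_pos: [579.2, 26.4, 48.3]
ee_rot: [0.204, 3.135, -0.0]
force: [0.4, -1.0, -2.0]
gripper_width: 0.457
finger_force: 49.5
time: 10.8
eef_pos: [579.3, 26.4, 48.7]
ee_rot: [0.204, 3.134, 0.0]
force: [-0.1, -0.7, -2.5]
gripper_width: 0.46
finger_force: 49.5
```

```bash
python3 shift.py '[0,0,0,0,0,1,0.3,0,0,0,0,0,1.5,0.3,0,0,0,0,0,1.5,0.3,0,0,0,0,0,1.5,0.3]'
```

```text
time: 11.13
eef_pos: [579.7, 26.4, 47.7]
ee_rot: [0.204, 3.133, -0.0]
force: [-1.7, -0.6, 7.1]
gripper_width: 0.458
finger_force: 49.5
```

```bash
python3 shift.py '[0,0,0,0,0,0,0.6,0,0,0,0,0,0,0.8,0,0,0,0,0,0,0.8,0,0,0,0,0,-10,0.8,0,0,0,0,0,-40,0.8]'
python3 shift.py '[0,0,0,0,0,-30,0.8,0,0,0,0,0,-30,0.8,0,0,0,40,0,-30,0.8,0,0,0,80,0,-30,0.8,0,0,0,100,0,-30,0.8]'
python3 - <<'E'
from h import *
s=cams.read_camera("side")[:,:,::-1];t=cams.read_camera("top")[:,:,::-1]
c=lambda im,p:cv2.resize(im[int(p[1])-75:int(p[1])+75,int(p[0])-75:int(p[0])+75],(400,400),interpolation=cv2.INTER_CUBIC)
cv2.imwrite("pics/f1.png",np.hstack([c(t,proj("top",[560,23,40])),c(s,proj("side",[560,23,40]))]))
M=[579.6,26.4];cc,ss=np.cos(-.13),np.sin(-.13)
for dx,dy,z in((0,0,80),(-150,0,40),(23,20,80),(23,-20,80)):
    for n in("top","side"):
        u=np.array(proj(n,[M[0]+cc*dx-ss*dy,M[1]+ss*dx+cc*dy,z]));p=np.array(proj(n,[560,23,40])).astype(int);print(dx,dy,n,((u-p+75)*400/150).round()+([400,0] if n=="side" else [0,0]))
s=robot.read_state();print(s['time'],s['joint_pos'].round(2),s['gripper_width'],off([480.4,39.4,21]))
E
```

```text
time: 11.55
eef_pos: [576.9, 25.5, 84.0]
ee_rot: [-0.203, -3.13, 0.001]
force: [0.3, -0.8, 0.3]
gripper_width: 0.741
finger_force: 0.0
time: 11.97
eef_pos: [476.0, 40.6, 115.6]
ee_rot: [-0.2, -3.132, 0.0]
force: [-0.7, 1.1, 1.0]
gripper_width: 0.801
finger_force: 0.0
0 0 top [198. 178.]
0 0 side [618. 171.]
-150 0 top [183. 317.]
-150 0 side [476. 210.]
23 20 top [182. 155.]
23 20 side [638. 155.]
23 -20 top [219. 159.]
23 -20 side [644. 183.]
tool [477.   39.5 116.4] [[-0.992, 0.127, -0.001], [0.127, 0.992, -0.004], [0.0, -0.004, -1.0]]
12.0667 [ 1.04  0.49 -1.45  1.92  0.53  1.21  0.85] 0.8008914490582636 [-3.4  0.7 95.4]
```

View pics/f1.png

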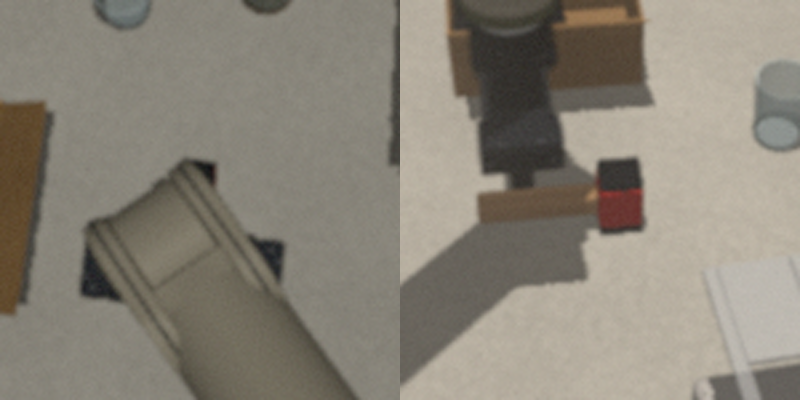

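The mallet stands upright on the bench, with its head top at side crop (619,173), as predicted. Joint 3 is close to its limit, so I turn the wrist half round before taking the handle.

```bash
for i in 1 2 3 4 5; do python3 shift.py '[0,0,0.628,0,0,0,0.6,0,0,0.628,0,0,0,0.6,0,0,0.628,0,0,0,0.6,0,0,0.628,0,0,0,0.6,0,0,0.628,0,0,0,0.6]' >/dev/null; done
python3 -c "
from h import *
s=robot.read_state();print(s['time'],s['joint_pos'].round(2),s['gripper_width'],off([480.4,39.4,21]))"
```

```text
tool [480.5  39.5 116.9] [[0.993, -0.118, 0.001], [-0.118, -0.993, -0.0], [0.001, -0.0, -1.0]]
14.15 [ 0.63  0.21 -0.88  1.92  0.18  1.09 -2.  ] 0.5979285689714452 [-0.2  0.1 95.9]
```

```bash
python3 shift.py '[0,0,0.012,0,0,40,0.6,0,0,0.012,0,0,75,0.6,0,0,0.012,0,0,95,0.6,0,0,0.012,0,0,95,0.6,0,0,0.012,0,0,95,0.6]' 
python3 shift.py '[0,0,0,0,0,0,0.1,0,0,0,0,0,0,0.1,0,0,0,0,0,0,0.1,0,0,0,0,0,0,0.1,0,0,0,0,0,0,0.1]' 60
python3 shift.py '[0,0,0,0,0,0,0.1,0,0,0,0,0,0,0.1,0,0,0,0,0,-10,0.1,0,0,0,0,0,-20,0.1,0,0,0,0,0,-20,0.1]'
python3 -c "
from h import *
s=robot.read_state();print(s['time'],s['joint_pos'].round(2),s['ft_torque']);
y=-.082;p=np.array([613,-329.3]);g=p-100*np.array([np.cos(y),np.sin(y)])
print(g,off([*g,120]),off([g[0]-130*np.cos(y),g[1]-130*np.sin(y),120]))"
```

```text
time: 14.57
eef_pos: [479.8, 39.8, 21.4]
ee_rot: [-3.135, 0.195, 0.002]
force: [0.9, 0.1, 0.4]
gripper_width: 0.6
finger_force: 0.0
time: 14.98
eef_pos: [480.2, 39.1, 22.1]
ee_rot: [3.135, -0.197, 0.002]
force: [-0.7, 0.8, 0.2]
gripper_width: 0.305
finger_force: 0.1
time: 15.4
eef_pos: [480.8, 39.5, 43.4]
ee_rot: [3.135, -0.196, 0.004]
force: [0.1, 1.1, -2.0]
gripper_width: 0.271
finger_force: 59.7
15.4 [ 0.58  0.32 -0.84  1.99  0.29  0.95 -2.1 ] [ 0.02648239  0.17516649 -0.0111367 ]
tool [480.8  39.5  43.4] [[0.992, -0.125, 0.002], [-0.125, -0.992, -0.0], [0.002, -0.0, -1.0]]
tool [480.8  39.5  43.4] [[0.992, -0.125, 0.002], [-0.125, -0.992, -0.0], [0.002, -0.0, -1.0]]
[ 513.33601166 -321.10918638] [ 77.5 353.7 -76.5] [-52.4 359.3 -76.8]
```

```bash
python3 shift.py '[0,0,0,0,15,-20,0.1,0,0,0,0,40,-50,0.1,0,0,-0.043,0,70,-78,0.1,0,0,-0.043,5,80,-78,0.1,0,0,-0.043,5,80,-78,0.1]' 
python3 -c "
from h import *
s=robot.read_state();print(s['force'],s['ft_torque']);
y=-.082;p=np.array([613,-329.3]);g=p-100*np.array([np.cos(y),np.sin(y)])
print(g,off([*g,122]))"
```

```text
time: 15.82
eef_pos: [475.8, -44.7, 120.8]
ee_rot: [3.136, -0.138, 0.005]
force: [-0.2, -0.2, -3.1]
gripper_width: 0.272
finger_force: 59.7
[-0.2217864  -0.18762574 -3.12666367] [0.02027722 0.23068902 0.00602959]
tool [475.8 -44.7 120.8] [[0.996, -0.088, 0.003], [-0.088, -0.996, -0.003], [0.003, 0.002, -1.0]]
[ 513.33601166 -321.10918638] [ 61.6 272.1  -0.3]
```

```bash
python3 shift.py '[0,0,-0.005,20,25,0,0.1,0,0,-0.005,40,55,0,0.1,0,0,-0.005,50,85,0,0.1,0,0,-0.005,61,115,0,0.1,0,0,-0.005,61,140,0,0.1]' 
python3 shift.py '[0,0,0,0,30,0,0.1,0,0,0,0,60,0,0.1,0,0,0,0,90,0,0.1,0,0,0,0,115,0,0.1,0,0,0,0,131,0,0.1]' 
python3 shift.py '[0,0,0,0,0,0,0.1]'
python3 - <<'E'
from h import *
s=cams.read_camera("side")[:,:,::-1];t=cams.read_camera("top")[:,:,::-1]
cv2.imwrite("pics/g1.png",np.hstack([cv2.resize(t[85:215,340:470],(400,400),interpolation=2),cv2.resize(s[235:385,290:440],(400,400),interpolation=2)]))
s=robot.read_state();print(s['joint_pos'].round(2),s['force'],s['ft_torque']);
y=-.082;p=np.array([613,-329.3]);g=p-100*np.array([np.cos(y),np.sin(y)])
print(g,off([*g,122]))
for z in(100,180):
  for n in("top","side"):
    u=np.array(proj(n,[613,-329.3,z]));print(z,n,(u-[340,85])*400/130 if n=="top" else (u-[290,235])*400/150+[400,0])
E
```

```text
time: 16.23
eef_pos: [525.0, -186.5, 118.3]
ee_rot: [-3.138, 0.122, 0.0]
force: [0.0, 0.3, -1.8]
gripper_width: 0.272
finger_force: 59.7
time: 16.65
eef_pos: [513.0, -318.1, 118.1]
ee_rot: [-3.139, 0.125, 0.002]
force: [-0.9, -0.2, -3.3]
gripper_width: 0.27
finger_force: 59.7
time: 16.73
eef_pos: [512.6, -319.3, 118.1]
ee_rot: [3.139, -0.129, -0.002]
force: [-0.4, -0.9, -2.8]
gripper_width: 0.269
finger_force: 59.7
[ 1.    0.44 -0.67  1.62  0.29  1.18 -1.38] [-0.28355785  0.77494707 -1.60246497] [0.12286589 0.19869134 0.00983452]
tool [ 514.  -314.8  118.6] [[0.997, -0.077, -0.001], [-0.077, -0.997, 0.002], [-0.001, -0.001, -1.0]]
[ 513.33601166 -321.10918638] [-0.2  6.3 -3.4]
100 top [196.30298294 280.62376567]
100 side [567.66371231 224.94435056]
180 top [220.7943525  265.35127403]
180 side [581.53083757 173.22188765]
```

View pics/g1.png

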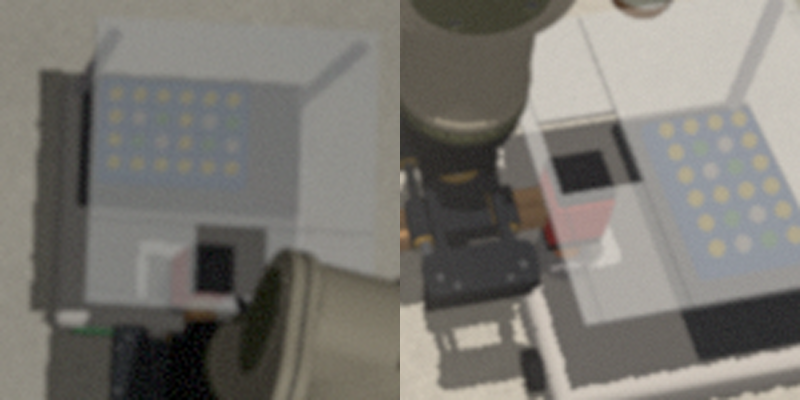

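The head is under the plate, over the pin: its top is at (215,268) top and (583,172) side, as predicted. Now I strike.

```bash
python3 shift.py '[0,0,0,0,3,0,0.1,0,0,0,0,3,37,0.1,0,0,0,0,3,37,0.1]' 
python3 shift.py '[0,0,0,0,0,0,0.1]' 
python3 -c "
from h import *
s=robot.read_state();print(s['force'],s['ft_torque'])"
```

```text
time: 17.08
eef_pos: [513.2, -317.0, 78.9]
ee_rot: [-3.137, 0.118, 0.003]
force: [1.3, 0.3, 1.6]
gripper_width: 0.274
finger_force: 60.0
time: 17.17
eef_pos: [513.6, -317.3, 82.0]
ee_rot: [-3.138, 0.118, 0.003]
force: [0.1, 0.0, -2.0]
gripper_width: 0.272
finger_force: 60.0
[ 0.06746456  0.04085821 -1.98836113] [ 0.08215714  0.17584922 -0.02612585]
```

```bash
python3 shift.py '[0,0,0,0,0,-25,0.1,0,0,0,0,0,-25,0.1,0,0,0,0,0,7,0.1,0,0,0,0,0,7,0.1,0,0,0,0,0,7,0.1]'
python3 - <<'E'
from h import *
s=robot.read_state();print(s['eef_pos'],s['force'],s['ft_torque'])
E
python3 shift.py '[0,0,0,0,0,-20,0.1,0,0,0,0,0,-30,0.1,0,0,0,0,0,-30,0.1]'
python3 - <<'E'
from h import *
s=cams.read_camera("side")[:,:,::-1]
cv2.imwrite("pics/h1.png",cv2.resize(s[255:375,290:410],(600,600),interpolation=2))
s=robot.read_state();print(s['eef_pos'],s['force'],s['ft_torque'])
for z in(62,80,104-22): print(z,(np.array(proj("side",[613,-329.3,z]))-[290,255])*5)
E
```

```text
time: 17.58
eef_pos: [513.7, -318.4, 75.9]
ee_rot: [-3.139, 0.12, 0.001]
force: [0.5, 0.9, -2.1]
gripper_width: 0.269
finger_force: 60.0
[ 513.74419333 -318.43892394   75.9455955 ] [ 0.50665556  0.87911906 -2.05938597] [0.06801339 0.23150148 0.02539175]
time: 17.83
eef_pos: [515.2, -319.3, 108.9]
ee_rot: [3.137, -0.121, 0.006]
force: [0.9, -0.6, -0.7]
gripper_width: 0.273
finger_force: 60.0
[ 514.58425117 -319.21575882  107.38916794] [ 0.25230537 -0.31567153 -1.54196842] [0.00200045 0.27465466 0.03708692]
62 [303.24334404 363.26953612]
80 [308.42370112 343.94751932]
82 [309.00913256 341.76394087]
```

View pics/h1.png

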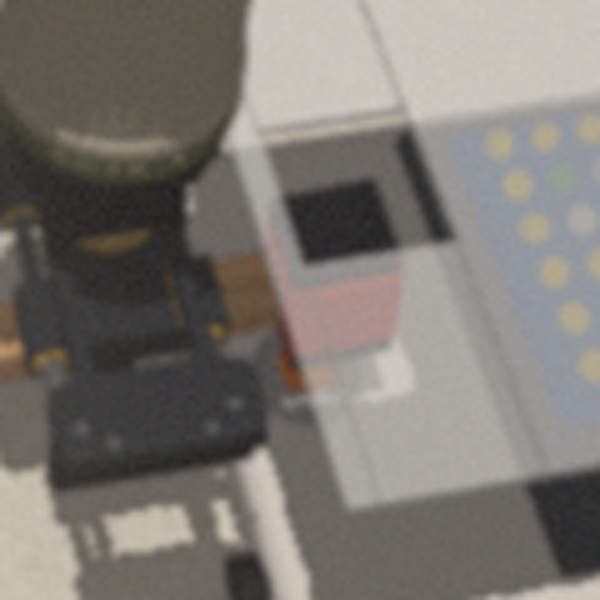

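The mallet is lifted. The orange button is partly visible at (307,373), close to the boss. I'll withdraw the mallet sideways and measure how far the pin has shifted by its colour mask.

```bash
python3 shift.py '[0,0,0,0,-30,-3,0.1,0,0,0,0,-65,-3,0.1,0,0,0,0,-100,-3,0.1,0,0,0,0,-120,-3,0.1,0,0,0,0,-120,-3,0.1]'
python3 - <<'E'
from h import *
cv2.imwrite("pics/s2.png",cams.read_camera("side")[:,:,::-1]);cv2.imwrite("pics/t2.png",cams.read_camera("top")[:,:,::-1])
for n,r in(("side",(338,312,366,342)),("top",(390,165,414,190))):
  for k in("0","2"):
    im=cv2.imread(f"pics/{n if k=='0' else n[0]}{k}.png").astype(float)
    x0,y0,x1,y1=r;w=im[y0:y1,x0:x1];d=w[:,:,2]-w[:,:,0];b=(d>35)
    v,u=np.nonzero(b);print(n,k,b.sum(),(u.mean()+x0).round(2),(v.mean()+y0).round(2),u.min()+x0,u.max()+x0,v.min()+y0,v.max()+y0)
a=[cv2.resize(cv2.imread(f"pics/{f}.png")[y:y+40,x:x+40],(400,300),interpolation=2) for f,x,y in(("side0",332,306),("s2",332,306),("top0",382,158),("t2",382,158))]
cv2.imwrite("pics/i1.png",np.vstack([np.hstack(a[:2]),np.hstack(a[2:])]))
for z in(62,80):print(z,proj("side",[613,-329.3,z]),proj("top",[613,-329.3,z]))
E
```

```text
time: 18.3
eef_pos: [523.4, -193.1, 108.4]
ee_rot: [-3.138, 0.109, 0.0]
force: [0.7, -0.2, -2.1]
gripper_width: 0.268
finger_force: 60.0
side 0 107 351.3 325.0 346 357 320 330
side 2 104 350.43 327.67 345 356 323 333
top 0 51 401.94 177.45 398 406 174 181<stdin>:7: RuntimeWarning: Mean of empty slice.
  ret = ret.dtype.type(ret / rcount)
Traceback (most recent call last):
ValueError: zero-size array to reduction operation minimum which has no identity
```

```bash
python3 shift.py '[0,0,0,0,35,0,0.1,0,0,0,0,70,0,0.1,0,0,0,0,100,0,0.1,0,0,0,0,120,0,0.1,0,0,0,0,120,0,0.1]' 
python3 shift.py '[0,0,0,0,0,0,0.1,0,0,0,0,0,40,0.1,0,0,0,0,0,40,0.1,0,0,0,0,0,40,0.1]' 
python3 -c "
from h import *
s=robot.read_state();print(s['eef_pos'],s['force'],s['ft_torque'])"
python3 shift.py '[0,0,0,0,0,-20,0.1,0,0,0,0,0,-40,0.1,0,0,0,0,0,-40,0.1]' 
python3 shift.py '[0,0,0,0,-30,0,0.1,0,0,0,0,-65,0,0.1,0,0,0,0,-100,0,0.1,0,0,0,0,-120,0,0.1,0,0,0,0,-120,0,0.1]'
cat > pin.py <<'E'
from h import *
import sys
k=sys.argv[1]
cv2.imwrite(f"pics/s{k}.png",cams.read_camera("side")[:,:,::-1])
for f in("side0","s2",f"s{k}"):
    im=cv2.imread(f"pics/{f}.png").astype(float);w=im[312:342,338:366];d=w[:,:,2]-w[:,:,0]
    for th in(35,50):
        v,u=np.nonzero(d>th);print(f,th,len(u),(u.mean()+338).round(2),(v.mean()+312).round(2),v.min()+312,v.max()+312)
E
python3 pin.py 3
```

```text
time: 18.82
eef_pos: [510.8, -326.7, 107.4]
ee_rot: [3.136, -0.136, -0.003]
force: [-1.4, -0.6, -2.3]
gripper_width: 0.265
finger_force: 60.0
time: 19.15
eef_pos: [512.8, -318.0, 67.7]
ee_rot: [-3.138, 0.12, 0.004]
force: [0.4, -0.4, -2.5]
gripper_width: 0.267
finger_force: 60.0
[ 512.83328213 -318.01456847   67.66256346] [ 0.35966353 -0.36730191 -2.4771179 ] [ 0.09074903  0.21827339 -0.00034016]
time: 19.4
eef_pos: [516.0, -319.1, 113.7]
ee_rot: [3.137, -0.119, 0.008]
force: [1.1, -0.8, -1.3]
gripper_width: 0.27
finger_force: 60.0
time: 19.82
eef_pos: [523.8, -192.8, 109.4]
ee_rot: [-3.138, 0.109, -0.001]
force: [-0.2, 0.5, -2.3]
gripper_width: 0.267
finger_force: 60.0
side0 35 107 351.3 325.0 320 330
side0 50 69 350.16 325.14 320 329
s2 35 104 350.43 327.67 323 333
s2 50 87 350.18 327.69 323 332
s3 35 104 350.43 327.67 323 333
s3 50 87 350.09 327.6 323 332
```

Run:
```python
from h import *
P=lambda f:cv2.imread(f"pics/{f}.png").astype(float)
for f in("side0","s2","s3"):
    im=P(f);d=im[:,:,2]-im[:,:,0]
    print(f,"\n",d[316:338,349:353].mean(1).round().astype(int).tolist(),"\n",d[322:331,340:362].mean(0).round().astype(int).tolist())
a=[cv2.resize(cv2.imread(f"pics/{f}.png")[310:340,332:372],(400,300),interpolation=2) for f in("side0","s3")]
b=cv2.imread("pics/s3.png")[190:310,250:410]
cv2.imwrite("pics/i1.png",np.vstack([np.hstack(a),cv2.resize(b,(800,600))[150:450]]))
for z in(62,80):
    g=[proj("side",[613+13*np.cos(t),-329.3+13*np.sin(t),z]) for t in np.linspace(0,6.28,60)];g=np.array(g);print(z,g.min(0),g.max(0))
def w(p):u=np.array(proj("side",p));return ((u-[250,190])*5+[0,150])
M=np.array([623.3,-201]);
for z in (87,167):print("head",z,w([*M,z]))
```

```text
side0 
 [10, 9, 13, 28, 46, 54, 56, 56, 56, 58, 62, 64, 65, 59, 44, 22, 10, 7, 8, 6, 6, 6] 
 [7, 7, 5, 6, 7, 13, 42, 80, 85, 68, 55, 54, 53, 52, 49, 43, 38, 29, 16, 9, 8, 9]
s2 
 [10, 10, 10, 10, 8, 11, 31, 52, 62, 65, 67, 73, 78, 85, 92, 96, 80, 39, 13, 6, 5, 5] 
 [8, 6, 6, 6, 10, 35, 81, 118, 116, 90, 65, 57, 56, 54, 50, 41, 27, 14, 8, 8, 9, 10]
s3 
 [10, 11, 10, 9, 8, 10, 30, 51, 61, 66, 68, 72, 78, 85, 91, 95, 81, 39, 12, 6, 5, 4] 
 [8, 6, 6, 6, 11, 34, 81, 117, 116, 89, 66, 57, 55, 54, 49, 41, 27, 14, 8, 8, 9, 10]
62 [344.65297967 322.11415235] [356.65460316 333.3166819 ]
80 [345.59558281 318.20606777] [357.78522979 329.49872895]
head 87 [431.59419783 560.80295089]
head 167 [449.20756944 459.00581019]
```

View pics/i1.png

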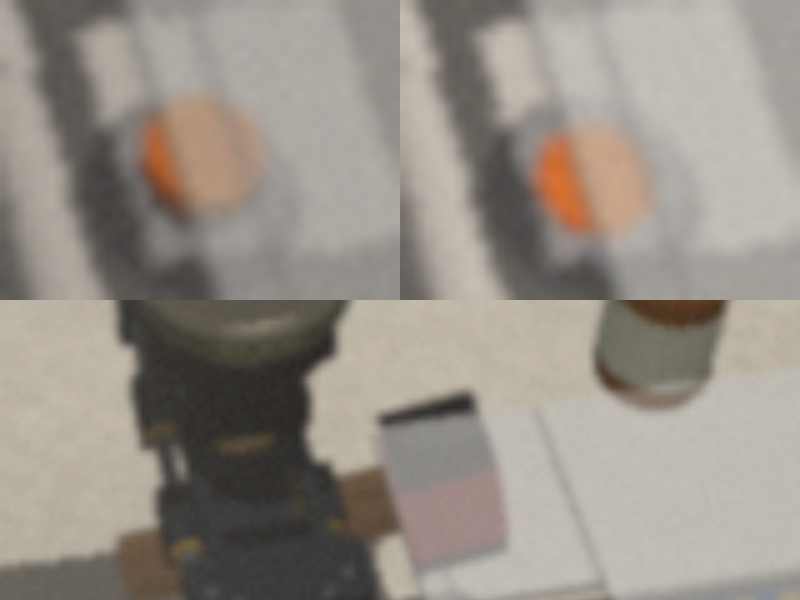

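The pin now sits nearly flush and centred in the boss ring. The button's rims are at rows 322 and 333, as predicted for a top height of 62 mm, and the last, deeper blow did not move it, so it is home. The mallet's head is turned up by about 0.18 rad in the grip; I'll level it when I set it down.

```bash
python3 shift.py '[0,0,0,0,-30,0,0.1,0,0,0,0,-65,0,0.1,0,0,0,0,-100,0,0.1,0,0,0,-10,-135,0,0.1,0,0,0,-20,-170,0,0.1]' 
python3 shift.py '[0,0,0,0,-20,0,0.1,0,-0.1,0,0,-30,0,0.1,0,-0.18,0,0,-30,0,0.1,0,-0.18,0,0,-30,0,0.1,0,-0.18,0,0,-30,0,0.1]'
python3 - <<'E'
from h import *
im=cams.read_camera("side");cv2.imwrite("pics/s4.png",im[:,:,::-1])
s=robot.read_state();r=R.from_rotvec(s["ee_rot"]);print(s['eef_pos'],r.as_matrix().round(3).tolist(),s['joint_pos'].round(2))
hsv=cv2.cvtColor(im[:,:,::-1].copy(),cv2.COLOR_BGR2HSV);m=cv2.inRange(hsv,(0,120,50),(6,255,255))|cv2.inRange(hsv,(172,120,50),(180,255,255))
k,l,st,ce=cv2.connectedComponentsWithStats(m)
for j in range(1,k):
    if st[j,4]>60:
        v,u=np.nonzero(l==j);print(st[j],cv2.boxPoints(cv2.minAreaRect(np.c_[u,v].astype(np.float32))).tolist())
# expected bottom edge slope of the -y side, level head
p=s['eef_pos']+97*r.as_matrix()[:,0];p[2]=s['eef_pos'][2]-22
for dx in(-23,23):
    for z in(8,72):print(dx,z,np.round(proj("side",p+np.array([dx,-20-.08*dx,z])),1))
E
```

```text
time: 20.28
eef_pos: [516.1, -27.6, 108.8]
ee_rot: [3.139, -0.123, 0.0]
force: [0.3, 0.6, -1.4]
gripper_width: 0.27
finger_force: 60.0
time: 20.7
eef_pos: [519.1, 1.2, 107.8]
ee_rot: [-3.119, 0.122, 0.281]
force: [0.6, 0.9, -2.1]
gripper_width: 0.269
finger_force: 60.0
[518.6416539    1.14999575 108.11827076] [[0.981, -0.078, -0.177], [-0.077, -0.997, 0.014], [-0.178, -0.0, -0.984]] [ 0.57  0.45 -0.8   1.69  0.28  1.32 -1.95]
[304 199  19  17 243] [[304.0, 215.0], [304.0, 199.0], [322.0, 199.0], [322.0, 215.0]]
-23 8 [302.2 218.4]
-23 72 [303.1 201.6]
23 8 [319.3 216.2]
23 72 [321.  199.4]
```

```bash
python3 shift.py '[0,0,0,5,0,25,0.1,0,0,0,9,0,50,0.1,0,0,0,12,0,68,0.1,0,0,0,14,0,78,0.1,0,0,0,14,0,78,0.1]'
python3 shift.py '[0,0,0,0.5,0,3,0.1,0,0,0,0.5,0,3,0.1,0,0,0,0.5,0,3,0.1]'
```

```text
time: 21.17
eef_pos: [516.8, 0.8, 27.8]
ee_rot: [-3.12, 0.122, 0.284]
force: [-1.1, -0.5, -3.0]
gripper_width: 0.264
finger_force: 60.0
time: 21.42
eef_pos: [518.9, 1.6, 27.2]
ee_rot: [-3.12, 0.121, 0.278]
force: [-1.0, -0.1, -2.5]
gripper_width: 0.272
finger_force: 60.0
```

```bash
python3 shift.py '[0,0,0,0.4,0,2,0.1,0,0,0,0.4,0,2,0.1,0,0,0,0.4,0,2,0.1]'
python3 shift.py '[0,0,0,0.2,0,1,0.1,0,0,0,0.2,0,1,0.1,0,0,0,0.2,0,1,0.1]' 
python3 shift.py '[0,0,0,0.2,0,1,0.1,0,0,0,0.2,0,1,0.1,0,0,0,0.2,0,1,0.1]'
```

```text
time: 21.67
eef_pos: [518.4, 1.6, 24.3]
ee_rot: [-3.12, 0.121, 0.281]
force: [0.0, 0.5, -1.9]
gripper_width: 0.27
finger_force: 60.0
time: 21.92
eef_pos: [518.2, 1.7, 23.0]
ee_rot: [-3.12, 0.121, 0.282]
force: [0.5, 0.6, -2.5]
gripper_width: 0.271
finger_force: 60.0
time: 22.17
eef_pos: [518.2, 1.7, 21.9]
ee_rot: [-3.12, 0.121, 0.282]
force: [-0.1, -0.3, -2.9]
gripper_width: 0.269
finger_force: 60.0
```

```bash
python3 shift.py '[0,0,0,0.3,0,1.5,0.1,0,0,0,0.3,0,1.5,0.1,0,0,0,0.3,0,1.5,0.1]'
python3 shift.py '[0,0,0,0.3,0,1.5,0.1,0,0,0,0.3,0,1.5,0.1,0,0,0,0.3,0,1.5,0.1]'
```

```text
time: 22.42
eef_pos: [518.2, 1.6, 20.4]
ee_rot: [-3.12, 0.12, 0.282]
force: [0.2, 0.2, -1.7]
gripper_width: 0.266
finger_force: 60.0
time: 22.67
eef_pos: [518.5, 1.7, 19.1]
ee_rot: [-3.12, 0.12, 0.281]
force: [-0.4, 0.9, 1.2]
gripper_width: 0.269
finger_force: 60.0
```

```bash
python3 shift.py '[0,0,0,0,0,0,0.35,0,0,0,0,0,0,0.6,0,0,0,0,0,0,0.7,0,0,0,0,0,0,0.7,0,0,0,0,0,0,0.7]'
python3 shift.py '[0,0,0,0,0,-15,0.7,0,0,0,0,0,-45,0.7,0,0,0,0,0,-85,0.7,0,0,0,-20,0,-120,0.7,0,0,0,-50,0,-150,0.7]'
python3 shift.py '[0,0,0,0,0,-30,0.7,0,0,0,0,0,-30,0.7,0,0,0,0,0,-30,0.7]'
python3 - <<'E'
from h import *
im=cams.read_camera("side");cv2.imwrite("pics/s5.png",im[:,:,::-1]);t=cams.read_camera("top");cv2.imwrite("pics/t5.png",t[:,:,::-1])
s=robot.read_state();print(s['eef_pos'],s['force'])
hsv=cv2.cvtColor(im[:,:,::-1].copy(),cv2.COLOR_BGR2HSV);m=cv2.inRange(hsv,(0,120,50),(6,255,255))|cv2.inRange(hsv,(172,120,50),(180,255,255))
k,l,st,ce=cv2.connectedComponentsWithStats(m)
for j in range(1,k):
    if st[j,4]>60:
        v,u=np.nonzero(l==j);print(st[j])
        c=np.arange(u.min()+2,u.max()-1);b=[v[u==x].max() for x in c];a=[v[u==x].min() for x in c]
        print("bottom",b,"top",a)
p=np.array([612,-7,0.])
for dx in(-23,23):
    for z in(0,8,72,80):print(dx,z,np.round(proj("side",p+np.array([dx,-20-.08*dx,z])),1))
for n,u,w in(("top",(250,122),0),("top",(306,112),0)):pass
a,b=cv2.imread("pics/top0.png"),cv2.imread("pics/t5.png")
for nm,(x,y,w,h) in(("beaker",(232,100,35,40)),("bottle",(288,92,35,45)),("rack",(390,262,56,46))):print(nm,np.abs(a[y:y+h,x:x+w].astype(int)-b[y:y+h,x:x+w]).mean().round(1))
E
python3 pin.py 6 | tail -2
```

```text
time: 23.08
eef_pos: [518.4, 1.6, 19.0]
ee_rot: [-3.12, 0.121, 0.281]
force: [0.3, -0.6, 0.5]
gripper_width: 0.566
finger_force: 0.0
time: 23.5
eef_pos: [497.6, 3.6, 176.8]
ee_rot: [-3.118, 0.121, 0.279]
force: [-0.0, -0.1, 1.3]
gripper_width: 0.699
finger_force: 0.0
time: 23.75
eef_pos: [502.8, 2.9, 205.9]
ee_rot: [-3.121, 0.121, 0.276]
force: [-0.0, 0.3, -0.7]
gripper_width: 0.697
finger_force: 0.0
[501.58549859   2.71372902 203.6085934 ] [-0.23210934 -0.49997035 -0.33766793]
[304 222  17  15 207]
bottom [np.int64(236), np.int64(236), np.int64(236), np.int64(236), np.int64(235), np.int64(235), np.int64(235), np.int64(235), np.int64(235), np.int64(235), np.int64(235), np.int64(235), np.int64(234)] top [np.int64(223), np.int64(224), np.int64(224), np.int64(224), np.int64(224), np.int64(223), np.int64(223), np.int64(223), np.int64(223), np.int64(223), np.int64(223), np.int64(223), np.int64(222)]
-23 0 [300.5 240.9]
-23 8 [300.6 239.1]
-23 72 [301.4 224.2]
-23 80 [301.5 222.2]
23 0 [316.5 238.7]
23 8 [316.7 237. ]
23 72 [318.2 222. ]
23 80 [318.4 220. ]
beaker 6.2
bottle 7.1
rack 5.5
s6 35 103 350.38 327.68 323 333
s6 50 85 350.14 327.71 323 332
```

```bash
python3 -c "
from station import robot, cams, job
print(job.sign_off())"
```

```text
the job is handed in; nothing more can be done
None
```

The job is handed in, with no verdict shown: both flaps are folded back, the pin measures home in the camera image after three blows with the mallet held by its handle, the mallet is back on its striking face and let go, and nothing touched the bottle, beaker or rack.

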